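Restock the modular soldering tray

TASK

Restock the modular soldering tray: stand the red-capped flux bottle, the dark jar of flux paste with the broad white lid and the little square lacquer bottle with the black cap upright in the wells made for them, and put the roll of black tape on its spindle, each all the way down in its own holder. The white bottle with the narrow white cap and the glue bottle with the pointed red-brown cap do not belong in the tray: leave them standing where they are.

Things in the scene. Friction and masses are not known exactly. Their poses are not given: they have to be found in the camera images.
- flux_bottle_c (a point): Clear, pinkish flux bottle with a bright red screw cap, standing upright: round body 29 mm across up to 63 mm, cap 21 mm across from 64 to 82 mm. This point is its centre, 41 mm above its underside; z is its own upward axis.
- paste_jar_c (a point): Jar of flux paste, standing upright: round, dark body 43 mm across up to 38 mm, broad white screw lid 41 mm across from 38 to 53 mm (54 mm in all). This point is on its axis, 27 mm above its underside; z is its own upward axis.
- lacquer_bottle_c (a point): Small lacquer bottle standing upright: square grey body 24 mm (its x) by 28 mm (its y) and 34 mm tall, then a tall round black brush cap 18 mm across from 34 to 66 mm, by which it can be held. This point is on its axis, 33 mm above its underside; z is its own upward axis.
- tape_roll_c (a point): Roll of black insulating tape lying flat: about 62 mm across and 18 mm high, with a hole through its light-brown core that looks 32 mm wide (count on 23 mm of free width). This point is in the middle of the hole, 9 mm above its underside; z is up along the hole. A loose end of tape stands out near its +y side, so it is best held across its own x (62 mm).
- white_bottle_c (a point): White bottle with a narrow white screw cap (cleaner; does NOT belong in the tray): round, 42 mm across up to 54 mm, cap 22 mm across up to 69 mm. This point is its centre, 34.5 mm above its underside.
- glue_c (a point): White glue bottle with a pointed red-brown cap (does NOT belong in the tray): 56 mm across up to 92 mm, 128 mm tall. This point is its centre, 64 mm above its underside.
- bottle_holder_seat (a point): Holder for the flux bottle: the block with the narrower round well, 39 mm wide and 22 mm deep, with a 3 mm chamfer at its mouth. Fixed light-grey block 78.5 mm square, top 33 mm above the worktop; one of four, any order, two by two at 80 mm pitch in a black tray. This point is the centre of the black floor, 11 mm above the worktop; z up.
- jar_holder_seat (a point): Holder for the jar: the block with the wide round well, 53 mm wide and 18 mm deep, with a 3 mm chamfer at its mouth. Fixed light-grey block 78.5 mm square, top 33 mm above the worktop; one of four, any order, two by two at 80 mm pitch in a black tray. This point is the centre of the black floor, 15 mm above the worktop; z up.
- lacquer_holder_seat (a point): Holder for the lacquer bottle: the block with the square well, 34 mm (its x) by 38 mm (its y) and 18 mm deep, with a 3 mm chamfer at its mouth. Fixed light-grey block 78.5 mm square, top 33 mm above the worktop; one of four, any order, two by two at 80 mm pitch in a black tray. This point is the centre of the black floor, 15 mm above the worktop; z up.
- tape_holder_seat (a point): Holder for the tape: the block with a flat top and an upright spindle in its middle, 15 mm thick, straight for 13 mm, then a blunt cone, 23 mm tall in all. Fixed light-grey block 78.5 mm square, top 33 mm above the worktop; one of four, any order, two by two at 80 mm pitch in a black tray. This point is at the spindle's foot on the block's flat top, 33 mm above the worktop; z up.
Things that resemble listed ones, but are neither listed nor needed, are in the scene too. What is shaped like the part that bears paste_jar_c but turquoise is not meant.

How it is judged:
At the end, for the whole second after the job is handed in: Flux bottle, jar, lacquer bottle and tape roll each in their own holder: within 10 mm of its centre line, fully down (within 4 mm), tilted less than 0.15 rad, released and at rest; white bottle and glue bottle upright within 20 mm of where they began (horizontal distance between flux_bottle_c and bottle_holder_seat below 0.01 m and z of flux_bottle_c in the frame of bottle_holder_seat between 0.037 and 0.045 m and angle between each of flux_bottle_c, paste_jar_c, lacquer_bottle_c, tape_roll_c, white_bottle_c, glue_c's own z axis and vertical below 0.15 rad and linear speed of each of flux_bottle, paste_jar, lacquer_bottle, tape_roll below 0.02 m/s and horizontal distance between paste_jar_c and jar_holder_seat below 0.01 m and z of paste_jar_c in the frame of jar_holder_seat between 0.023 and 0.031 m and horizontal distance between lacquer_bottle_c and lacquer_holder_seat below 0.01 m and z of lacquer_bottle_c in the frame of lacquer_holder_seat between 0.029 and 0.037 m and horizontal distance between tape_roll_c and tape_holder_seat below 0.01 m and z of tape_roll_c in the frame of tape_holder_seat between 0.005 and 0.013 m and distance of each of white_bottle_c, glue_c from where it was at the start of the episode below 0.02 m); the robot touches nothing.
It fails at once if the white bottle is shifted by more than 30 mm or knocked over (distance of white_bottle_c from where it was at the start of the episode above 0.03 m or angle between white_bottle_c's own z axis and vertical above 0.4 rad).
It fails at once if the glue bottle is shifted by more than 30 mm or knocked over (distance of glue_c from where it was at the start of the episode above 0.03 m or angle between glue_c's own z axis and vertical above 0.4 rad).
It also fails if it takes over 96 s, if anything falls off the work surface, if the arm or the gripper's body presses on something with over 40 N, if the wrist force passes 120 N, or if a joint passes its speed limit or range.

ROBOT

A 6-joint arm with a two-finger parallel gripper is mounted at the origin on a cart in front of the work surface, level with it; the furniture and walls round the work are solid. World frame = base frame: x ahead of the robot, y to its left, z up, the work surface at z = 0. Lengths are in m, angles in rad, forces in N, time in s.
With the tool pointing down it reaches from about 0.325 to 0.925 m from the base axis. Payload 3.1 kg.
Tool frame: the origin (TCP) lies at the very end of the fingers, on their centre line; the grasp point (between the pads) lies 19 mm behind it (grip_point_offset is the distance from the TCP to the grasp point, in m); z points along the fingers, y is the line along which they close (so a half turn about z gives the same grasp; the last joint's range is limited). The gripper opens to 85 mm and grips with 20 to 120 N. Pads are 22 mm wide; open, the fingers measure 114 mm over their backs; the gripper's body (76 mm by 85 mm) begins 54 mm behind the grasp point. The pads swing forward as they close: fully open they stand 13 mm farther back than shut.
Start: joints at [-1.452, 0.217, 1.613, -0, 1.311, -0.112], TCP at [0.143, -0.608, 0.231] pointing down, gripper open.
Joint ranges: [-2.75, 2.75], [-0.78, 2.1], [0.31, 2.55], [-1.13, 4.27], [0.13, 2.63], [-2.58, 2.58]. Speed limits (rad/s): [2.79, 2.79, 3.14, 3.14, 3.14, 3.14].

INTERFACE

Orientations are given as [roll, pitch, yaw] about the fixed x, y, z axes, in that order (R = Rz(yaw) Ry(pitch) Rx(roll)).
In Python, from rig import read_state, grab_frame, camera_model, close_job, look_for, mark_of, grip_point_offset gives the robot as it stands.
- The arm moves only by the tool arm_command, never from a script. Its argument "commands" is a list of rows, each a list of 5 numbers: the finger opening in mm, from 0 to 85.4, then the shift along the tool's x, y, z in mm, then the turn about the tool's z in degrees. In form: [[hand, x, y, z, yaw], ...]. A call has 1 to 8 rows; each row shifts and turns the commanded pose from where the row before left it, along the tool's axes as they then stand; what a row does not reach is not made up. A row lasts 1/12 s, in which the tool goes at most 41.7 mm and 7.16 degrees, less where a joint would pass 70% of its speed; a pose out of reach is approached as far as the arm can. A call is refused whole if a number of a shift passes 41.7 or a number of a turn 7.16, either way. A call with a gripper value outside its range is refused whole. The fingers move at their own pace and stop on an object; the grip force is fixed at half the most. Time passes only in rows, so rows that do not move let the fingers close. It gives the time, the measured TCP pose, the force, the opening and the grip force at its end, in the units of the state.
- read_state(): the state, without advancing time (a new reading comes with each control period).
- grab_frame(name): name is "scene" or "top" or "wrist"; returns (picture, depth): 480x640x3 uint8, red, green, blue; 480x640 float32, m along the optical axis (not along the pixel's ray), 0 where there is no reading.
- camera_model(name): a dict with "K" (3x3 intrinsics, pixels), "k1" (the pictures are not rectified: a ray, as slopes to the right and down, at radius r is drawn at 1 + k1 r^2 times it, then the intrinsics apply), "cam_to_world" (4x4, takes a point from camera to world coordinates); the wrist camera has in their place "hand_eye" (4x4, takes a point from camera to tool coordinates, whose origin is the TCP and whose axes are the flange's). Camera axes: x right, y down, z forward; pixel columns grow to the right and rows downward; lengths in m; the calibration is good to about 2 mm. A picture is of the moment at which its call begins: read the wrist's pose just before it. camera_model takes no time and is no camera call.
- close_job(): hands the job in; it is judged then, once.
Trained networks look in the newest picture that a camera, given by its name, has taken for a name from the list of things; names that differ only in an ending like _2 or _b are one class to them, and where a whole thing is asked for, a point or a joint stands for the part that bears it (a point fixed in the world has none). Each returns a list of dicts, best first, with "score" (0 to 1); they miss things now and then, are a little off and sometimes report something else, mostly with a low value. They report only what shows in the picture. A call takes as long as a camera call. They do not tell look-alikes from the thing itself.
- look_for(label, camera): "position" ([x, y, z] in m, in world coordinates, good to about 4 mm: the middle of the surface that is visible of it).
- mark_of(label, camera): "position" ([x, y, z] in m, in world coordinates, good to about 4 mm: a listed point, or the origin of a listed thing).
The state is a dict: "time": time; "joints": joint angles; "dq": joint speeds; "effort": joint torques, N m; "tcp_pos": TCP position; "tool_rot": TCP orientation; "ft_force": force on the tool from outside, world axes, zero at the start; "wrist_torque": the same for the moment, N m; "grip_width": finger opening in m; "grip_force": force on a finger pad.
Only numpy, scipy, OpenCV 4.12 (cv2) and the standard library are available. Lean on these libraries where they do the work, as an engineer would, in place of code of your own. Each camera call takes 0.05 s, during which the arm holds its last target. There are 200 camera calls.

## Working session

There is one attempt and no reset: what is moved stays moved. The work goes in short steps, Python scripts to look and compute and a tool call to move; the robot and the scene stay as the last step left them, time stands still between calls to the robot, and variables do not carry over. Pictures are saved under pics/ and viewed, at most 14 in all, crops included, and the job is handed in when it is done.

Besides the shell and the picture viewer there is one more tool, called after "Request:" as a command line: name --pt "numbers of a row" for each row, then --argument value for the rest. arm_command: Moves the arm, as the interface text tells. Its arguments: {"type":"object","properties":{"commands":{"type":"array"}},"required":["commands"]}

```bash
mkdir -p pics; ls; python3 - <<'E'
from rig import *
import cv2,numpy as np
print(read_state())
print(camera_model("top"),camera_model("wrist"))
for c in ("top","scene"):
    p,d=grab_frame(c); cv2.imwrite(f"pics/{c}0.png",p[:,:,::-1])
    for n in "flux_bottle_c paste_jar_c lacquer_bottle_c tape_roll_c white_bottle_c glue_c bottle_holder_seat jar_holder_seat lacquer_holder_seat tape_holder_seat".split():
        print(c,n,[(np.round(r["position"],3).tolist(),round(r["score"],2)) for r in mark_of(n,c)][:4])
E
```

```text
pics
{'time': 0.0, 'joints': array([-1.45218023e+00,  2.17785755e-01,  1.61494425e+00,  4.75943562e-06,
        1.31129953e+00, -1.12187419e-01]), 'dq': array([-0.00021856,  0.00019311, -0.00106274,  0.00024411,  0.00076681,
        0.00125141]), 'effort': array([ 1.56597212e-04, -3.96842122e+01, -3.03852010e+01, -1.78277296e-04,
        9.65415034e-03, -1.81456365e-06]), 'tcp_pos': array([ 0.14290745, -0.60759693,  0.2299434 ]), 'tool_rot': array([-3.13917161e+00, -2.77381567e-04,  2.30801951e-01]), 'ft_force': array([-0.01398626, -0.48751711,  0.60544248]), 'wrist_torque': array([ 0.00302638, -0.00041906, -0.00542725]), 'grip_force': 0.0, 'grip_width': 0.08530632190874293}
{'K': array([[593.55946199,   0.        , 317.63163125],
       [  0.        , 593.55946199, 236.3334088 ],
       [  0.        ,   0.        ,   1.        ]]), 'k1': -0.1457604493582864, 'cam_to_world': array([[-0.00430383, -0.99841716,  0.05607715,  0.45560714],
       [-0.99968166,  0.00290158, -0.02506319, -0.21724024],
       [ 0.02486081, -0.05616717, -0.99811181,  1.10128556],
       [ 0.        ,  0.     
[... 1177 characters left out ...]
, 0.74), ([0.499, -0.466, 0.065], 0.57)]
scene flux_bottle_c [([0.529, -0.244, 0.042], 0.59)]
scene paste_jar_c [([0.394, -0.136, 0.027], 0.86), ([0.394, -0.246, 0.028], 0.68), ([0.481, -0.184, 0.027], 0.61)]
scene lacquer_bottle_c [([0.583, -0.36, 0.03], 0.92)]
scene tape_roll_c [([0.646, -0.25, 0.011], 0.88)]
scene white_bottle_c [([0.428, -0.356, 0.036], 0.76)]
scene glue_c [([0.496, -0.467, 0.066], 0.6)]
scene bottle_holder_seat [([0.496, -0.082, 0.006], 0.84), ([0.581, -0.079, 0.033], 0.53)]
scene jar_holder_seat [([0.581, -0.001, 0.015], 0.68)]
scene lacquer_holder_seat [([0.497, 0.003, 0.013], 0.64), ([0.495, -0.081, 0.007], 0.6)]
scene tape_holder_seat [([0.576, -0.081, 0.031], 0.9)]
```

View pics/top0.png

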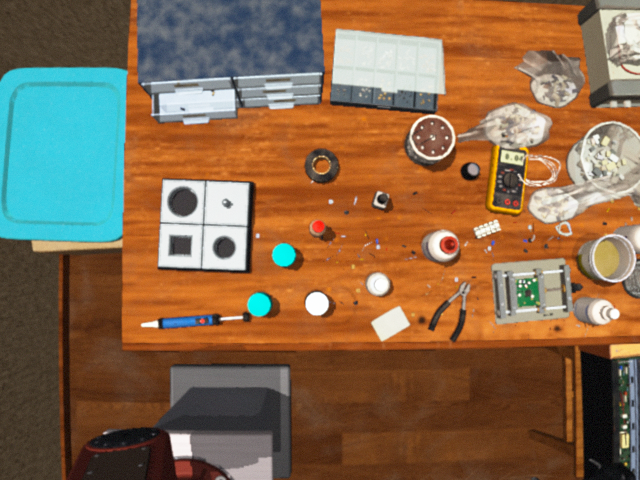

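View pics/scene0.png

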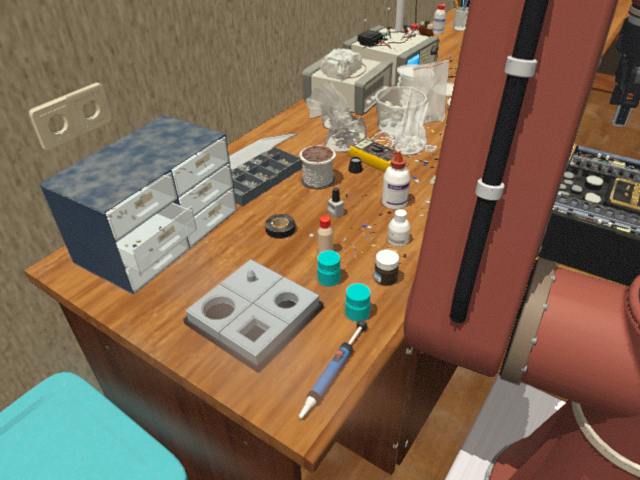

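Turquoise jars are at top (283,255) and (260,304). The white-lidded jar is at top (317,303) and matches the network's (0.394,-0.245). The glue bottle is at (441,246) and the white bottle at (377,284). The flux bottle is at (318,229), the lacquer bottle at (381,201) and the tape at (322,166). I'll confirm these with an enlarged crop and work out the move to the tape.

```bash
cat > h.py <<'E'
from rig import *
import cv2,numpy as np
def plan(x,y,z,yaw=None):
    """shift in tool axes (mm) after turning to yaw; turn in tool degrees first"""
    s=read_state(); p=s["tcp_pos"]; w=s["tool_rot"][2]; yaw=w if yaw is None else yaw
    d=np.array([x,y,z])-p; c,n=np.cos(yaw),np.sin(yaw)
    print("t%.2f turn %.1f deg then shift mm"%(s["time"],-np.degrees((yaw-w+np.pi)%(2*np.pi)-np.pi)),np.round(1000*np.array([c*d[0]+n*d[1],n*d[0]-c*d[1],-d[2]]),1))
def c2w(cam):
    m=camera_model(cam)
    if cam!="wrist": return m,m["cam_to_world"]
    s=read_state(); r,p,y=s["tool_rot"]
    from scipy.spatial.transform import Rotation as R
    T=np.eye(4); T[:3,:3]=R.from_euler("xyz",[r,p,y]).as_matrix(); T[:3,3]=s["tcp_pos"]
    return m,T@m["hand_eye"]
def ray(cam,uv,z):
    """world points where pixels' rays meet height z"""
    m,T=c2w(cam); uv=np.atleast_2d(np.float64(uv))
    n=cv2.undistortPoints(uv[:,None],m["K"],np.array([m["k1"],0,0,0]))[:,0]
    d=np.c_[n,np.ones(len(n))]@T[:3,:3].T
    return T[:3,3]+d*((z-T[2,3])/d[:,2:])
def shot(name,cam="wrist"):
    p,d=grab_frame(cam); cv2.imwrite(f"pics/{name}.png",p[:,:,::-1]); return p,d
def marks(cam,*names):
    for n in names: print(cam,n,[(np.round(r["position"],3).tolist(),round(r["score"],2)) for r in mark_of(n,cam)][:3])
E
python3 - <<'E'
from h import *
a=cv2.imread("pics/top0.png"); b=cv2.imread("pics/scene0.png")
f=lambda im,u,v,w,h:cv2.resize(im[v:v+h,u:u+w],(400,300),interpolation=cv2.INTER_CUBIC)
cv2.imwrite("pics/crop.png",np.vstack([np.hstack([f(a,240,225,160,120),f(b,300,200,160,120)]),np.hstack([f(a,300,140,120,90),f(a,146,175,120,100)])]))
print(grip_point_offset); plan(.645,-.252,.2)
E
```

```text
0.0187
t1.10 turn -0.0 deg then shift mm [ 570.2 -232.2   31.3]
```

View pics/crop.png

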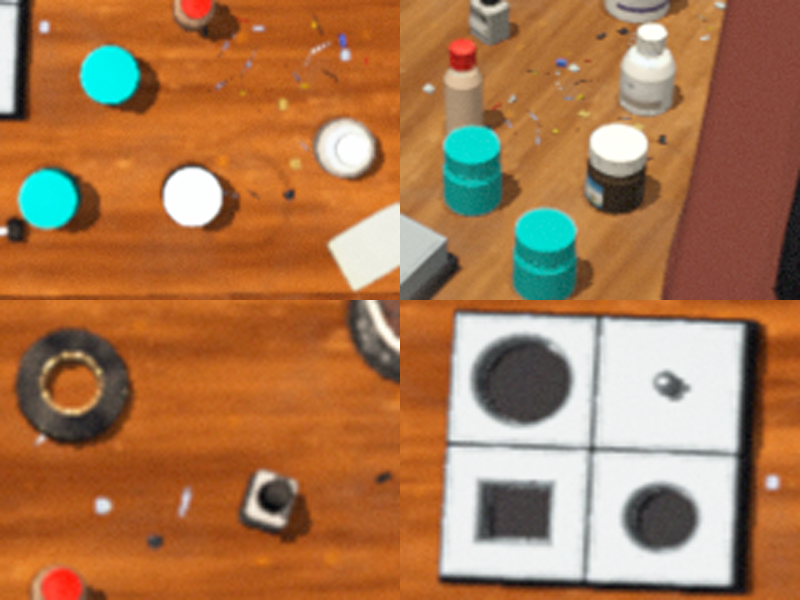

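The crop confirms it: the dark jar with the white lid is the one at top (317,303), and both turquoise jars are out. The tray is turned slightly, and the lacquer bottle by about 20°. Moving to above the tape.

Request:
arm_command --pt "85 32 -13 0 0" --pt "85 32 -13 0 0" --pt "85 32 -13 0 0" --pt "85 32 -13 0 0" --pt "85 32 -13 0 0" --pt "85 32 -13 0 0" --pt "85 32 -13 0 0" --pt "85 32 -13 0 0"

```text
time: 1.77
tcp_pos: [0.3696, -0.4475, 0.2315]
tool_rot: [3.141, -0.0, 0.231]
ft_force: [-1.1, -0.7, -0.7]
grip_width: 0.085
grip_force: 0.0
```

Request:
arm_command --pt "85 32 -13 0 0" --pt "85 32 -13 0 0" --pt "85 32 -13 0 0" --pt "85 32 -13 0 0" --pt "85 32 -13 0 0" --pt "85 32 -13 0 0" --pt "85 32 -13 10 0" --pt "85 32 -13 10 0"

```text
time: 2.43
tcp_pos: [0.5958, -0.2881, 0.2123]
tool_rot: [3.14, -0.002, 0.231]
ft_force: [0.4, -0.0, -0.5]
grip_width: 0.085
grip_force: 0.0
```

Request:
arm_command --pt "85 29 -13 0 0" --pt "85 29 -13 0 0" --pt "85 0 0 0 0" --pt "85 0 0 0 0"

```text
time: 2.77
tcp_pos: [0.6454, -0.2488, 0.2109]
tool_rot: [-3.142, 0.0, 0.234]
ft_force: [0.9, -0.1, -0.2]
grip_width: 0.0853
grip_force: 0.0
```

```bash
python3 - <<'E'
from h import *
s=read_state();print(s["tcp_pos"],s["tool_rot"])
p,d=shot("w1"); marks("wrist","tape_roll_c","lacquer_bottle_c","flux_bottle_c"); plan(.645,-.252,.1)
E
```

```text
[ 0.64535968 -0.2488288   0.21091865] [-3.14158840e+00  4.89443299e-04  2.33875856e-01]
wrist tape_roll_c [([0.649, -0.254, 0.011], 0.59)]
wrist lacquer_bottle_c [([0.581, -0.362, 0.039], 0.6)]
wrist flux_bottle_c [([0.53, -0.248, 0.038], 0.67)]
t2.97 turn -0.0 deg then shift mm [  1.4   1.  111.4]
```

View pics/w1.png

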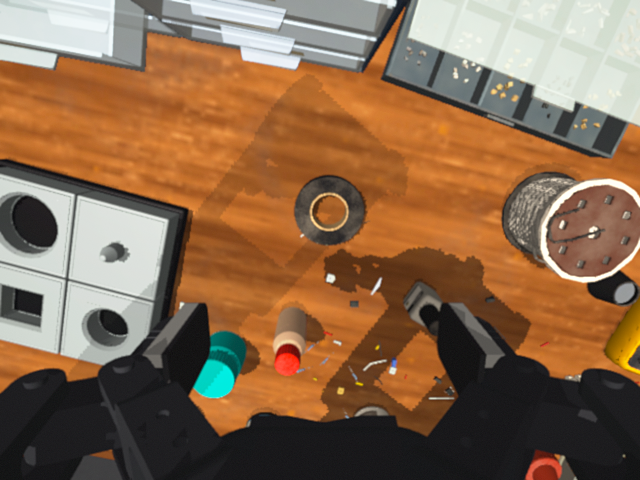

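Tape at (330,210), flux bottle at (288,340), lacquer bottle at (425,300) and spindle at (113,252). I'll measure the tape and its loose end.

```bash
python3 - <<'E'
from h import *
a=cv2.imread("pics/w1.png")
f=lambda u,v,w,h:cv2.resize(a[v:v+h,u:u+w],(400,400),interpolation=cv2.INTER_CUBIC)
cv2.imwrite("pics/c1.png",np.hstack([f(285,165,90,90),f(390,265,90,90)]))
m=(a.max(2)<75).astype(np.uint8); m[:165]=0;m[255:]=0;m[:,:285]=0;m[:,375:]=0
cs,_=cv2.findContours(m,0,1); c=max(cs,key=cv2.contourArea); print(cv2.minEnclosingCircle(c),cv2.contourArea(c))
print(ray("wrist",[[330,210],cv2.minEnclosingCircle(c)[0],[302,233]],.017))
E
```

```text
((334.0, 199.0), 32.69566345214844) 844.5
[[ 0.64773721 -0.25746433  0.017     ]
 [ 0.65810528 -0.2586039   0.017     ]
 [ 0.62149576 -0.23778054  0.017     ]]
```

View pics/c1.png

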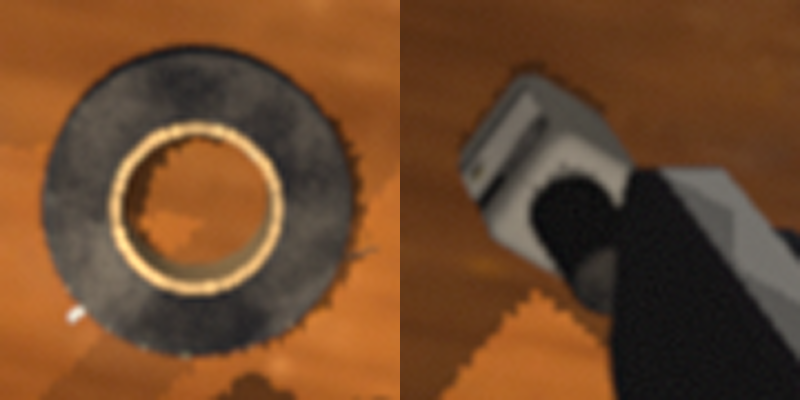

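Request:
arm_command --pt "85 0 3 30 0" --pt "85 0 3 30 0" --pt "85 0 0 30 0" --pt "85 0 0 10 0" --pt "85 0 0 0 0"

```text
time: 3.38
tcp_pos: [0.6419, -0.2555, 0.1068]
tool_rot: [-3.136, 0.007, 0.229]
ft_force: [-1.4, -0.3, -0.1]
grip_width: 0.085
grip_force: 0.0
```

```bash
python3 - <<'E'
from h import *
s=read_state();print(s["tcp_pos"],s["tool_rot"])
p,d=shot("w2"); marks("wrist","tape_roll_c")
print(ray("wrist",[[320,240]],.018))
cv2.imwrite("pics/c2.png",cv2.resize(p[140:340,187:453,::-1],(800,600)))
E
```

```text
[ 0.64190862 -0.25554712  0.10677706] [-3.13591407  0.00675137  0.2291401 ]
wrist tape_roll_c []
[[ 0.64831409 -0.25512242  0.018     ]]
```

View pics/c2.png

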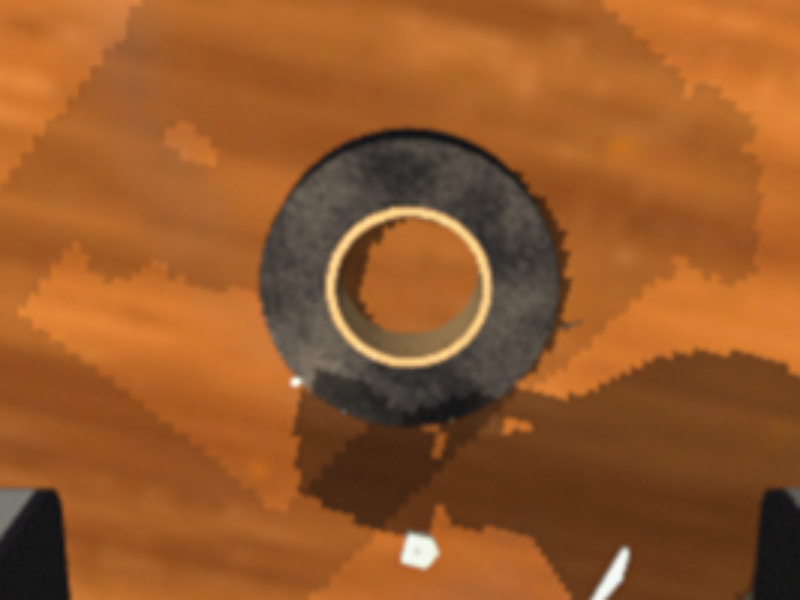

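The loose end is at crop (570,323), pointing along world -y, so I'll grip across world x (yaw 90°).

```bash
python3 - <<'E'
from h import *
c=ray("wrist",[[323.5,235.7]],.018)[0]; print(c); plan(c[0],c[1],.1,np.pi/2)
E
```

```text
[ 0.65158314 -0.25664658  0.018     ]
t3.48 turn -76.8 deg then shift mm [ 0.3  5.9 12.2]
```

Request:
arm_command --pt "85 0 0 0 -7" --pt "85 0 0 0 -7" --pt "85 0 0 0 -7" --pt "85 0 0 0 -7" --pt "85 0 0 0 -7" --pt "85 0 0 0 -7" --pt "85 0 0 0 -7" --pt "85 0 0 0 -7"

```text
time: 4.15
tcp_pos: [0.6479, -0.2574, 0.1155]
tool_rot: [3.135, 0.001, 1.214]
ft_force: [-0.2, 1.0, -0.1]
grip_width: 0.085
grip_force: 0.0
```

Request:
arm_command --pt "85 0 0 0 -7" --pt "85 0 0 0 -7" --pt "85 0 0 0 -7" --pt "85 0 0 0 0" --pt "85 0 0 0 0"

```text
time: 4.57
tcp_pos: [0.6474, -0.257, 0.1144]
tool_rot: [3.137, 0.002, 1.571]
ft_force: [0.1, 0.5, 0.1]
grip_width: 0.0847
grip_force: 0.0
```

```bash
python3 - <<'E'
from h import *
s=read_state();print(s["tcp_pos"],s["tool_rot"])
p,d=shot("w3"); marks("wrist","tape_roll_c")
h=cv2.cvtColor(p,cv2.COLOR_RGB2GRAY)
m=((h<90)).astype(np.uint8)[120:360,200:440]
c=cv2.HoughCircles(cv2.medianBlur(h,3)[140:340,210:430],cv2.HOUGH_GRADIENT,1.2,60,param1=120,param2=25,minRadius=20,maxRadius=60)
c=c[0]+[210,140,0]; print(c[:4]); print(ray("wrist",c[:4,:2],.018))
plan(.647,-.255,.1,np.pi/2)
E
```

```text
[ 0.64736429 -0.25704749  0.11444913] [3.13724611e+00 2.27144726e-03 1.57148954e+00]
wrist tape_roll_c []
[[324.6000061  230.6000061   45.08000183]]
[[ 0.64785417 -0.24858238  0.018     ]]
t4.67 turn 0.1 deg then shift mm [ 1.6  0.3 13.2]
```

```bash
cat >> h.py <<'E'
def cloud(cam,d):
    m,T=c2w(cam); v,u=np.mgrid[:480,:640]
    n=cv2.undistortPoints(np.c_[u.ravel(),v.ravel()].astype(float)[:,None],m["K"],np.array([m["k1"],0,0,0]))[:,0]
    z=d.ravel(); P=np.c_[n*z[:,None],z]@T[:3,:3].T+T[:3,3]; P[z==0]=9
    return P.reshape(480,640,3)
def slab(P,x,y,r,z0,z1):
    q=P.reshape(-1,3); k=(np.hypot(q[:,0]-x,q[:,1]-y)<r)&(q[:,2]>z0)&(q[:,2]<z1); q=q[k]
    if len(q)>20:
        c,R=cv2.minEnclosingCircle(np.float32(q[:,:2])); lo,hi=np.percentile(q[:,:2],[1,99],axis=0)
        print("n",len(q),"circ",np.round(c,4),round(R,4),"bbox mid",np.round((lo+hi)/2,4),"size",np.round(hi-lo,4),"z",np.round(np.median(q[:,2]),4))
    return q
E
python3 - <<'E'
from h import *
p,d=shot("w4"); P=cloud("wrist",d); slab(P,.647,-.255,.05,.012,.03); slab(P,.647,-.255,.05,-.02,.008)
E
```

```text
n 5634 circ [ 0.6484 -0.2538] 0.0312 bbox mid [ 0.6483 -0.2533] size [0.0583 0.0591] z 0.0184
n 10495 circ [ 0.647 -0.255] 0.05 bbox mid [ 0.647  -0.2548] size [0.0951 0.0948] z 0.0004
```

Depth puts the tape at (0.648,-0.254), radius 31 mm, top at 18 mm. That fits the given sizes, so I'm descending.

Request:
arm_command --pt "85 3 1 25 0" --pt "85 0 0 30 0" --pt "85 0 0 25 0" --pt "85 0 0 15 0" --pt "85 0 0 8 0" --pt "85 0 0 6 0" --pt "85 0 0 0 0" --pt "85 0 0 0 0"

```text
time: 5.38
tcp_pos: [0.6477, -0.2536, 0.0035]
tool_rot: [3.14, 0.001, 1.574]
ft_force: [0.0, -0.8, 0.1]
grip_width: 0.0846
grip_force: 0.0
```

Request:
arm_command --pt "55 0 0 0 0" --pt "50 0 0 0 0" --pt "50 0 0 0 0" --pt "50 0 0 0 0" --pt "50 0 0 0 0" --pt "50 0 0 0 0"

```text
time: 5.88
tcp_pos: [0.6488, -0.2541, 0.0051]
tool_rot: [3.137, 0.002, 1.575]
ft_force: [0.0, 0.7, 6.0]
grip_width: 0.0585
grip_force: 64.8
```

Request:
arm_command --pt "50 0 0 -15 0" --pt "50 0 0 -30 0" --pt "50 0 0 -30 0" --pt "50 0 0 -35 0" --pt "50 0 0 -35 0" --pt "50 20 -18 -20 0" --pt "50 25 -18 0 0" --pt "50 25 -18 0 0"

```text
time: 6.55
tcp_pos: [0.5933, -0.1837, 0.1711]
tool_rot: [3.136, 0.002, 1.573]
ft_force: [0.3, 0.5, -1.1]
grip_width: 0.0588
grip_force: 64.5
```

Request:
arm_command --pt "50 24 -20 0 0" --pt "50 0 0 0 0" --pt "50 0 0 0 0" --pt "50 0 0 0 0"

```text
time: 6.88
tcp_pos: [0.5726, -0.1596, 0.1681]
tool_rot: [3.14, 0.001, 1.575]
ft_force: [0.1, -1.0, -0.7]
grip_width: 0.0587
grip_force: 64.6
```

```bash
python3 - <<'E'
from h import *
s=read_state();print(s["tcp_pos"],s["tool_rot"],s["grip_width"])
p,d=shot("w5"); P=cloud("wrist",d); marks("wrist","tape_holder_seat","jar_holder_seat","bottle_holder_seat","lacquer_holder_seat","tape_roll_c")
slab(P,.576,-.081,.02,.038,.07)
q=P.reshape(-1,3); k=(abs(q[:,2]-.033)<.004)&(abs(q[:,0]-.536)<.12)&(abs(q[:,1]+.04)<.12); q=q[k]
r=cv2.minAreaRect(np.float32(q[:,:2]*1000)); print(len(q),r,np.median(q[:,2]))
E
```

```text
[ 0.5726385  -0.15959303  0.1680707 ] [3.14033992e+00 8.77601308e-04 1.57501999e+00] 0.058693551922913596
wrist tape_holder_seat [([0.575, -0.08, 0.035], 0.77)]
wrist jar_holder_seat []
wrist bottle_holder_seat [([0.494, -0.077, 0.013], 0.76)]
wrist lacquer_holder_seat []
wrist tape_roll_c []
n 418 circ [ 0.5766 -0.082 ] 0.0075 bbox mid [ 0.5765 -0.0821] size [0.0136 0.0137] z 0.0515
34190 ((517.3143920898438, -78.3466796875), (138.6840362548828, 202.48780822753906), 89.97090911865234) 0.03386583114711503
```

View pics/w5.png

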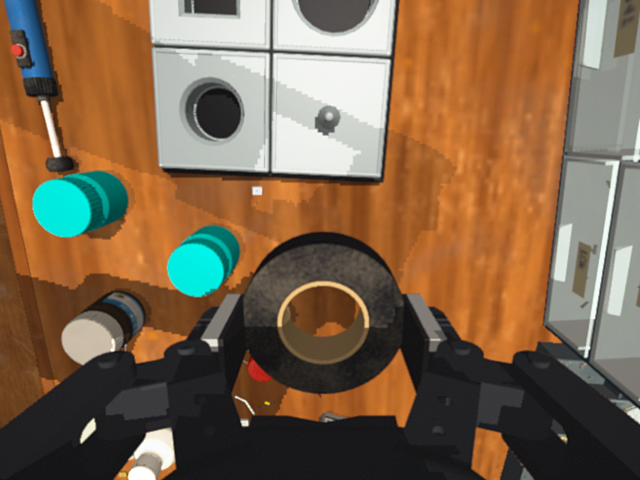

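The tape is held square in the fingers, core at (323,322). The spindle is at (328,120), world (0.577,-0.082). Next is the tape's offset in the hand.

```bash
python3 - <<'E'
from h import *
p,d=grab_frame("wrist"); P=cloud("wrist",d)
sub=P[225:400,235:410].copy()
q=sub.reshape(-1,3); z=q[:,2]; print(np.percentile(z[(z>.14)&(z<.25)],[1,10,50,90,99]))
b=np.round(ray("wrist",[[323,322],[278,325],[368,325]],.183),4); print(b)
zt=np.median(z[(z>.16)&(z<.2)]); slab(sub,.5726,-.1596,.045,zt-.004,zt+.004)
E
```

```text
[0.16489804 0.17430138 0.18103565 0.182087   0.19378093]
[[ 0.5728 -0.1585  0.183 ]
 [ 0.5564 -0.1598  0.183 ]
 [ 0.5893 -0.1596  0.183 ]]
n 15869 circ [ 0.5725 -0.1581] 0.0336 bbox mid [ 0.573  -0.1592] size [0.0587 0.0586] z 0.1811
```

Request:
arm_command --pt "50 26 2 0 0" --pt "50 26 2 0 0" --pt "50 25 0 0 0" --pt "50 0 0 30 0" --pt "50 0 0 30 0" --pt "50 0 0 25 0" --pt "50 0 0 0 0" --pt "50 0 0 0 0"

```text
time: 7.9
tcp_pos: [0.5745, -0.0821, 0.0805]
tool_rot: [-3.137, -0.001, 1.574]
ft_force: [0.9, -1.6, 0.2]
grip_width: 0.0588
grip_force: 64.6
```

```bash
python3 - <<'E'
from h import *
plan(.5763,-.0825,.04)
p,d=shot("w6"); P=cloud("wrist",d); slab(P,.5765,-.082,.016,.035,.07)
E
```

```text
t7.90 turn -0.0 deg then shift mm [-0.4  1.8 40.5]
n 258 circ [ 0.5769 -0.0923] 0.0099 bbox mid [ 0.5767 -0.0903] size [0.0175 0.0148] z 0.0363
```

Request:
arm_command --pt "50 0 2 10 0" --pt "50 0 0 10 0" --pt "50 0 0 8 0" --pt "50 0 0 6 0" --pt "50 0 0 4 0" --pt "50 0 0 2 0" --pt "50 0 0 0 0" --pt "50 0 0 0 0"

```text
time: 8.62
tcp_pos: [0.5781, -0.0824, 0.0423]
tool_rot: [3.142, -0.0, 1.575]
ft_force: [-0.5, 0.2, -0.4]
grip_width: 0.0587
grip_force: 64.7
```

Request:
arm_command --pt "50 0 0 3 0" --pt "50 0 0 0 0" --pt "75 0 0 0 0" --pt "75 0 0 0 0" --pt "75 0 0 0 0" --pt "75 0 0 -15 0" --pt "75 0 0 -30 0" --pt "75 0 0 -30 0"

```text
time: 9.28
tcp_pos: [0.5765, -0.0819, 0.1136]
tool_rot: [-3.138, -0.001, 1.575]
ft_force: [0.9, 0.6, 0.7]
grip_width: 0.075
grip_force: 0.0
```

Request:
arm_command --pt "75 -10 -20 -30 0" --pt "75 -10 -20 -30 0" --pt "75 0 0 -10 0" --pt "75 0 0 0 0" --pt "75 0 0 0 0"

```text
time: 9.7
tcp_pos: [0.5388, -0.1025, 0.1848]
tool_rot: [3.139, 0.0, 1.574]
ft_force: [-0.7, 1.2, 0.0]
grip_width: 0.0755
grip_force: 0.0
```

```bash
python3 - <<'E'
from h import *
s=read_state();print(s["tcp_pos"],s["tool_rot"])
p,d=shot("w7"); P=cloud("wrist",d); np.save("P7.npy",P)
slab(P,.577,-.082,.05,.045,.056)
for n,x,y,r in (("jar",.5785,0,.026),("bot",.495,-.079,.022),("lac",.4955,.003,.02)): print(n); slab(P,x,y,r+.004,-.01,.025)
marks("wrist","tape_roll_c","jar_holder_seat","bottle_holder_seat","lacquer_holder_seat")
E
```

```text
[ 0.53883704 -0.10253679  0.18482686] [3.13935985e+00 2.65872157e-04 1.57430239e+00]
n 4728 circ [ 0.5766 -0.082 ] 0.0312 bbox mid [ 0.5766 -0.0818] size [0.0582 0.0583] z 0.0503
jar
n 4266 circ [ 5.782e-01 -5.000e-04] 0.0268 bbox mid [5.79e-01 1.00e-04] size [0.0492 0.0497] z 0.0148
bot
n 1893 circ [ 0.4944 -0.0779] 0.0196 bbox mid [ 0.4934 -0.0789] size [0.0358 0.0356] z 0.0114
lac
n 2535 circ [0.496  0.0032] 0.0238 bbox mid [0.497  0.0036] size [0.0332 0.0369] z 0.0152
wrist tape_roll_c [([0.578, -0.082, 0.045], 0.73)]
wrist jar_holder_seat [([0.494, -0.077, 0.012], 0.7), ([0.582, -0.001, 0.015], 0.6), ([0.574, -0.08, 0.036], 0.36)]
wrist bottle_holder_seat [([0.496, -0.081, 0.008], 0.76)]
wrist lacquer_holder_seat [([0.499, -0.002, 0.015], 0.96), ([0.578, -0.002, 0.013], 0.31)]
```

View pics/w7.png

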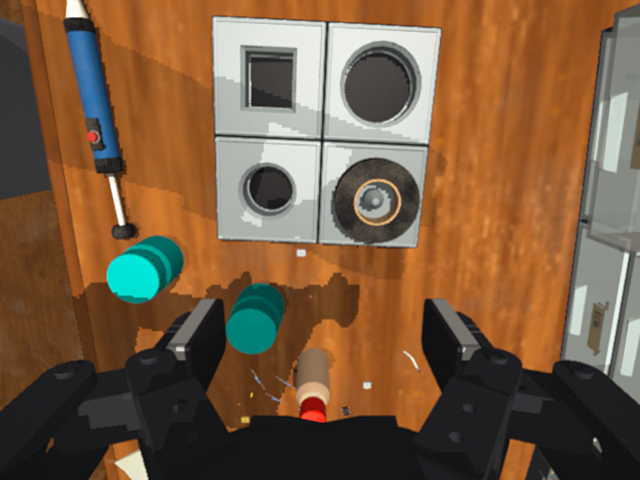

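The tape is seated: top at 50 mm, centred on the spindle. On to the white-lidded jar.

Request:
arm_command --pt "75 -24 -24 0 0" --pt "75 -24 -24 0 0" --pt "75 -24 -24 0 0" --pt "75 -24 -24 0 0" --pt "75 -24 -24 0 0" --pt "75 -24 -24 10 0" --pt "75 0 0 0 0" --pt "75 0 0 0 0"

```text
time: 10.62
tcp_pos: [0.3932, -0.2473, 0.1727]
tool_rot: [-3.139, -0.002, 1.571]
ft_force: [-0.6, 0.2, 0.2]
grip_width: 0.0752
grip_force: 0.0
```

```bash
python3 - <<'E'
from h import *
p,d=shot("w8"); P=cloud("wrist",d)
slab(P,.394,-.246,.035,.045,.06); slab(P,.53,-.2425,.025,.075,.09)
i=np.argmin(np.linalg.norm(P-[.394,-.246,.054],axis=2)); print("rgb",p.reshape(-1,3)[i])
plan(.394,-.246,.027,np.pi/2)
E
```

```text
n 2620 circ [ 0.397  -0.2435] 0.0205 bbox mid [ 0.3968 -0.243 ] size [0.0376 0.0379] z 0.0549
n 937 circ [ 0.5315 -0.2457] 0.0107 bbox mid [ 0.5315 -0.2454] size [0.019 0.019] z 0.0826
rgb [254 252 244]
t10.67 turn 0.1 deg then shift mm [  0.8  -0.2 146.3]
```

The white lid is confirmed: radius 20.5 mm, top at 55 mm.

Request:
arm_command --pt "75 4 4 30 0" --pt "75 0 0 35 0" --pt "75 0 0 35 0" --pt "75 0 0 25 0" --pt "75 0 0 15 0" --pt "75 0 0 5 0" --pt "75 0 0 0 0" --pt "35 0 0 0 0"

```text
time: 11.33
tcp_pos: [0.3998, -0.2428, 0.0298]
tool_rot: [3.141, 0.0, 1.576]
ft_force: [-0.6, -0.3, 0.1]
grip_width: 0.0643
grip_force: 0.0
```

Request:
arm_command --pt "35 0 0 0 0" --pt "35 0 0 0 0" --pt "35 0 0 0 0" --pt "35 0 0 0 0" --pt "35 0 0 0 0" --pt "35 0 0 0 0"

```text
time: 11.83
tcp_pos: [0.4004, -0.2442, 0.0315]
tool_rot: [3.138, 0.002, 1.574]
ft_force: [-0.7, 1.5, 6.4]
grip_width: 0.0397
grip_force: 60.7
```

Request:
arm_command --pt "35 0 0 -20 0" --pt "35 0 0 -35 0" --pt "35 0 0 -35 0" --pt "35 0 0 -30 0" --pt "35 27 20 0 0" --pt "35 27 20 0 0" --pt "35 27 20 0 0" --pt "35 27 20 0 0"

```text
time: 12.5
tcp_pos: [0.4792, -0.1339, 0.1504]
tool_rot: [3.139, 0.001, 1.573]
ft_force: [0.2, -0.4, -0.3]
grip_width: 0.0398
grip_force: 60.7
```

Request:
arm_command --pt "35 27 20 0 0" --pt "35 27 20 0 0" --pt "35 27 20 0 0" --pt "35 27 20 0 0" --pt "35 27 19 0 0" --pt "35 0 0 0 0" --pt "35 0 0 0 0" --pt "35 0 0 0 0"

```text
time: 13.17
tcp_pos: [0.5762, 0.0004, 0.1492]
tool_rot: [-3.141, 0.001, 1.575]
ft_force: [0.2, 0.1, -0.7]
grip_width: 0.0398
grip_force: 60.8
```

```bash
python3 - <<'E'
from h import *
plan(.579,-.001,.08,np.pi/2); s=read_state(); t=s["tcp_pos"]
p,d=shot("w9"); P=cloud("wrist",d); slab(P,t[0],t[1],.026,t[2]+.015,t[2]+.035)
E
```

```text
t13.17 turn 0.3 deg then shift mm [-1.4  2.8 69.2]
n 11439 circ [0.5762 0.003 ] 0.0252 bbox mid [0.5762 0.0011] size [0.0452 0.0376] z 0.172
```

Request:
arm_command --pt "35 -2 3 20 0" --pt "35 0 0 25 0" --pt "35 0 0 20 0" --pt "35 0 0 12 0" --pt "35 0 0 10 0" --pt "35 0 0 8 0" --pt "35 0 0 5 0" --pt "35 0 0 0 0"

```text
time: 13.88
tcp_pos: [0.5793, -0.0016, 0.0487]
tool_rot: [-3.141, -0.0, 1.574]
ft_force: [-1.4, -1.1, -2.0]
grip_width: 0.0396
grip_force: 60.8
```

Request:
arm_command --pt "35 0 0 2 0" --pt "35 0 0 2 0" --pt "35 0 0 0 0" --pt "35 0 0 0 0"

```text
time: 14.22
tcp_pos: [0.581, -0.0014, 0.0465]
tool_rot: [3.139, 0.0, 1.575]
ft_force: [0.2, 0.0, 1.8]
grip_width: 0.04
grip_force: 60.9
```

Request:
arm_command --pt "35 0 0 2 0" --pt "62 0 0 0 0" --pt "62 0 0 0 0" --pt "62 0 0 0 0" --pt "62 0 0 -10 0" --pt "62 0 0 -30 0" --pt "62 0 0 -35 0" --pt "62 0 0 -35 0"

```text
time: 14.88
tcp_pos: [0.5786, -0.0012, 0.1538]
tool_rot: [-3.139, -0.0, 1.575]
ft_force: [1.0, -0.1, -0.0]
grip_width: 0.0621
grip_force: 0.0
```

Request:
arm_command --pt "62 -30 -6 -30 0" --pt "62 -30 -6 0 0" --pt "62 0 0 0 0" --pt "62 0 0 0 0"

```text
time: 15.22
tcp_pos: [0.5682, -0.0617, 0.1836]
tool_rot: [3.14, 0.0, 1.572]
ft_force: [-0.6, 0.9, -0.6]
grip_width: 0.062
grip_force: 0.0
```

```bash
python3 - <<'E'
from h import *
p,d=shot("w10"); P=cloud("wrist",d)
slab(P,.579,-.001,.03,.06,.08); slab(P,.5766,-.082,.05,.045,.056)
plan(.5315,-.2455,.18,np.pi/2)
E
```

```text
n 3092 circ [ 5.806e-01 -4.000e-04] 0.0205 bbox mid [ 5.804e-01 -4.000e-04] size [0.0378 0.0377] z 0.0683
n 4352 circ [ 0.5772 -0.0814] 0.0314 bbox mid [ 0.5773 -0.0808] size [0.0582 0.0589] z 0.0508
t15.27 turn 0.1 deg then shift mm [-184.8  -36.2    2.5]
```

Jar seated (top at 68–69 mm). Flux bottle next.

Request:
arm_command --pt "62 -31 -6 0 0" --pt "62 -31 -6 0 0" --pt "62 -31 -6 0 0" --pt "62 -31 -6 0 0" --pt "62 -31 -6 0 0" --pt "62 -30 -6 0 0" --pt "62 0 0 0 0" --pt "62 0 0 0 0"

```text
time: 15.93
tcp_pos: [0.5323, -0.2457, 0.1812]
tool_rot: [-3.14, -0.002, 1.573]
ft_force: [-0.8, 1.5, -0.7]
grip_width: 0.0619
grip_force: 0.0
```

```bash
python3 - <<'E'
from h import *
p,d=shot("w11"); P=cloud("wrist",d)
q=slab(P,.5315,-.2455,.025,.075,.09); slab(P,.583,-.361,.02,.058,.075)
plan(.5315,-.2455,.03,np.pi/2)
E
```

```text
n 788 circ [ 0.5314 -0.2456] 0.0106 bbox mid [ 0.5317 -0.2452] size [0.0191 0.0192] z 0.0822
n 346 circ [ 0.5826 -0.3599] 0.0082 bbox mid [ 0.5829 -0.3597] size [0.0144 0.0138] z 0.0649
t15.98 turn 0.2 deg then shift mm [ -0.9  -0.9 151.2]
```

Request:
arm_command --pt "62 -1 -1 30 0" --pt "62 0 0 35 0" --pt "62 0 0 35 0" --pt "62 0 0 25 0" --pt "62 0 0 18 0" --pt "62 0 0 7 0" --pt "62 0 0 0 0" --pt "22 0 0 0 0"

```text
time: 16.65
tcp_pos: [0.5324, -0.2457, 0.0327]
tool_rot: [-3.142, -0.0, 1.576]
ft_force: [0.2, -0.2, -0.1]
grip_width: 0.0514
grip_force: 0.0
```

Request:
arm_command --pt "22 0 0 0 0" --pt "22 0 0 0 0" --pt "22 0 0 0 0" --pt "22 0 0 0 0" --pt "22 0 0 0 0" --pt "22 0 0 0 0"

```text
time: 17.15
tcp_pos: [0.5334, -0.2475, 0.0347]
tool_rot: [3.138, 0.001, 1.574]
ft_force: [-0.9, 0.1, 7.1]
grip_width: 0.0267
grip_force: 58.6
```

Request:
arm_command --pt "22 0 0 -20 0" --pt "22 0 0 -35 0" --pt "22 0 0 -35 0" --pt "22 0 0 -20 0" --pt "22 28 -6 0 0" --pt "22 28 -6 0 0" --pt "22 28 -6 0 0" --pt "22 28 -6 0 0"

```text
time: 17.82
tcp_pos: [0.507, -0.134, 0.1429]
tool_rot: [3.141, 0.0, 1.574]
ft_force: [-0.2, 0.9, -1.4]
grip_width: 0.0264
grip_force: 58.8
```

Request:
arm_command --pt "22 28 -6 0 0" --pt "22 28 -7 0 0" --pt "22 0 0 0 0" --pt "22 0 0 0 0" --pt "22 0 0 0 0"

```text
time: 18.23
tcp_pos: [0.4945, -0.0792, 0.1428]
tool_rot: [3.14, 0.001, 1.575]
ft_force: [0.1, -0.2, -1.0]
grip_width: 0.0267
grip_force: 58.8
```

```bash
python3 - <<'E'
from h import *
plan(.495,-.079,.08,np.pi/2); s=read_state(); t=s["tcp_pos"]
p,d=shot("w12"); P=cloud("wrist",d); slab(P,t[0],t[1],.02,t[2]+.046,t[2]+.053)
E
```

```text
t18.23 turn 0.2 deg then shift mm [ 0.2  0.5 62.8]
n 3784 circ [ 0.4945 -0.0778] 0.0193 bbox mid [ 0.4946 -0.0777] size [0.0319 0.0196] z 0.1906
```

Request:
arm_command --pt "22 -1 0 25 0" --pt "22 0 0 25 0" --pt "22 0 0 12 0" --pt "22 0 0 10 0" --pt "22 0 0 10 0" --pt "22 0 0 8 0" --pt "22 0 0 5 0" --pt "22 0 0 0 0"

```text
time: 18.95
tcp_pos: [0.4939, -0.0799, 0.0467]
tool_rot: [-3.141, -0.0, 1.574]
ft_force: [-0.9, -0.1, -0.9]
grip_width: 0.027
grip_force: 58.8
```

Request:
arm_command --pt "22 0 0 2 0" --pt "22 0 0 1 0" --pt "22 0 0 0 0" --pt "22 0 0 0 0"

```text
time: 19.28
tcp_pos: [0.495, -0.0801, 0.0457]
tool_rot: [3.14, 0.001, 1.575]
ft_force: [-1.8, -0.0, 4.5]
grip_width: 0.0269
grip_force: 59.5
```

Request:
arm_command --pt "22 0 0 1 0" --pt "45 0 0 0 0" --pt "45 0 0 0 0" --pt "45 0 0 0 0" --pt "45 0 0 -15 0" --pt "45 0 0 -35 0" --pt "45 0 0 -35 0" --pt "45 0 0 -35 0"

```text
time: 19.95
tcp_pos: [0.4933, -0.0795, 0.1638]
tool_rot: [-3.14, -0.001, 1.575]
ft_force: [1.1, 0.6, 0.3]
grip_width: 0.0449
grip_force: 0.0
```

Request:
arm_command --pt "45 -32 10 -25 0" --pt "45 -32 10 0 0" --pt "45 0 0 0 0" --pt "45 0 0 0 0"

```text
time: 20.28
tcp_pos: [0.5148, -0.1449, 0.1887]
tool_rot: [3.141, 0.0, 1.572]
ft_force: [-0.2, 0.1, -0.4]
grip_width: 0.0449
grip_force: 0.0
```

```bash
python3 - <<'E'
from h import *
p,d=shot("w13"); P=cloud("wrist",d)
slab(P,.495,-.079,.03,.085,.1); slab(P,.495,-.079,.03,.04,.085)
plan(.583,-.36,.18,np.pi/2)
E
```

```text
n 931 circ [ 0.4924 -0.0782] 0.0104 bbox mid [ 0.4925 -0.0783] size [0.019  0.0191] z 0.0922
n 577 circ [ 0.4917 -0.0779] 0.0146 bbox mid [ 0.492 -0.078] size [0.0278 0.0278] z 0.0667
t20.33 turn 0.1 deg then shift mm [-216.3   69.2    7.6]
```

Flux bottle seated (top at 92 mm). Lacquer bottle next.

Request:
arm_command --pt "45 -31 10 0 0" --pt "45 -31 10 0 0" --pt "45 -31 10 0 0" --pt "45 -31 10 0 0" --pt "45 -31 10 0 0" --pt "45 -31 10 0 0" --pt "45 -30 9 0 0" --pt "45 0 0 0 0"

```text
time: 21.0
tcp_pos: [0.5844, -0.3632, 0.1863]
tool_rot: [-3.141, 0.001, 1.572]
ft_force: [-0.2, -0.9, 0.5]
grip_width: 0.0454
grip_force: 0.0
```

Request:
arm_command --pt "45 0 0 0 0" --pt "45 0 0 0 0"

```text
time: 21.17
tcp_pos: [0.5834, -0.3574, 0.1865]
tool_rot: [-3.139, -0.003, 1.575]
ft_force: [-0.8, 0.4, -0.6]
grip_width: 0.0448
grip_force: 0.0
```

```bash
python3 - <<'E'
from h import *
p,d=shot("w14"); P=cloud("wrist",d)
slab(P,.583,-.36,.02,.058,.075); q=slab(P,.583,-.36,.03,.029,.039)
print(cv2.minAreaRect(np.float32(q[:,:2]*1000)))
plan(.583,-.36,.03,np.pi/2)
m,T=c2w("wrist"); i=np.argmin(np.linalg.norm((P-[.583,-.36,.034])[...,:3],axis=2)); v,u=divmod(i,640); print(u,v)
v=max(v,80);u=max(u,80)
cv2.imwrite("pics/c14.png",cv2.resize(p[v-70:v+70,u-80:u+80,::-1],(640,560),interpolation=cv2.INTER_CUBIC))
E
```

```text
n 385 circ [ 0.5827 -0.3621] 0.008 bbox mid [ 0.5828 -0.3618] size [0.015  0.0143] z 0.0656
n 569 circ [ 0.5829 -0.3619] 0.0166 bbox mid [ 0.583  -0.3617] size [0.0299 0.0276] z 0.035
((582.9378662109375, -361.9577941894531), (24.181169509887695, 27.84217071533203), 71.3789291381836)
t21.22 turn 0.3 deg then shift mm [ -2.8  -0.6 157. ]
322 219
```

View pics/c14.png

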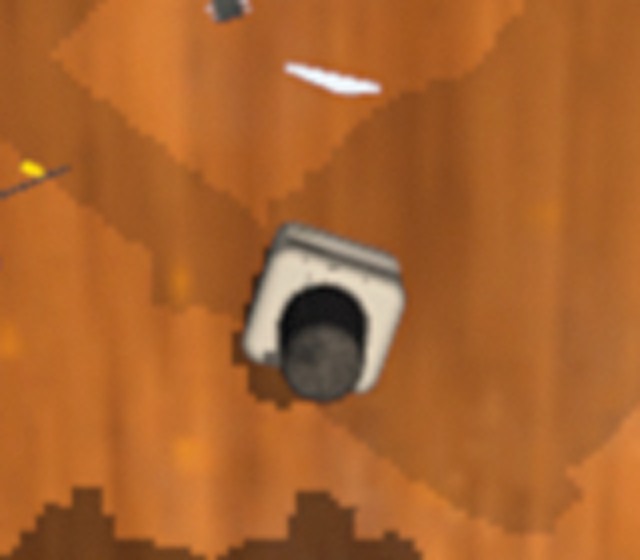

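Body top measures 24.2 × 27.8 mm, with the long side along −18.6°. I'll grip the cap above the body shoulder and turn by −73.6° (world) before placing.

Request:
arm_command --pt "45 -5 -1 30 0" --pt "45 0 0 35 0" --pt "45 0 0 35 0" --pt "45 0 0 25 0" --pt "45 0 0 15 0" --pt "45 0 0 6 0" --pt "45 0 0 0 0" --pt "45 0 0 0 0"

```text
time: 21.88
tcp_pos: [0.5843, -0.3645, 0.0439]
tool_rot: [3.14, 0.001, 1.575]
ft_force: [0.4, -0.2, 0.7]
grip_width: 0.0452
grip_force: 0.0
```

Request:
arm_command --pt "12 0 0 0 0" --pt "12 0 0 0 0" --pt "12 0 0 0 0" --pt "12 0 0 0 0" --pt "12 0 0 0 0" --pt "12 0 0 0 0" --pt "12 0 0 0 0"

```text
time: 22.47
tcp_pos: [0.5848, -0.3656, 0.045]
tool_rot: [3.138, 0.002, 1.575]
ft_force: [-1.1, 0.2, 6.8]
grip_width: 0.0158
grip_force: 58.6
```

Request:
arm_command --pt "12 0 0 -20 0" --pt "12 0 0 -35 0" --pt "12 0 0 -35 0" --pt "12 0 0 -25 0" --pt "12 33 -8 0 0" --pt "12 33 -8 0 0" --pt "12 33 -8 0 0" --pt "12 33 -8 0 0"

```text
time: 23.13
tcp_pos: [0.5501, -0.2314, 0.1576]
tool_rot: [3.141, 0.0, 1.574]
ft_force: [0.1, -0.1, 0.3]
grip_width: 0.0159
grip_force: 58.7
```

Request:
arm_command --pt "12 33 -8 0 0" --pt "12 33 -8 0 0" --pt "12 33 -8 0 0" --pt "12 33 -8 0 0" --pt "12 33 -8 0 0" --pt "12 33 -8 0 0" --pt "12 33 -7 0 0" --pt "12 0 0 0 7"

```text
time: 23.8
tcp_pos: [0.4925, 0.0032, 0.1569]
tool_rot: [-3.139, -0.003, 1.455]
ft_force: [0.2, -0.7, -0.7]
grip_width: 0.0158
grip_force: 58.7
```

Request:
arm_command --pt "12 0 0 0 7" --pt "12 0 0 0 7" --pt "12 0 0 0 7" --pt "12 0 0 0 7" --pt "12 0 0 0 7" --pt "12 0 0 0 7" --pt "12 0 0 0 7" --pt "12 0 0 0 7"

```text
time: 24.47
tcp_pos: [0.4947, -0.0018, 0.1574]
tool_rot: [3.142, -0.0, 0.469]
ft_force: [0.2, 0.0, -1.1]
grip_width: 0.0159
grip_force: 58.7
```

Request:
arm_command --pt "12 0 0 0 7" --pt "12 0 0 0 4" --pt "12 0 0 0 0" --pt "12 0 0 0 0" --pt "12 0 0 0 0"

```text
time: 24.88
tcp_pos: [0.4948, -0.0018, 0.1574]
tool_rot: [-3.142, -0.0, 0.285]
ft_force: [0.3, 0.9, -0.5]
grip_width: 0.0155
grip_force: 58.7
```

```bash
python3 - <<'E'
from h import *
plan(.4975,.002,.11,np.radians(16.6)); s=read_state(); t=s["tcp_pos"]
p,d=shot("w15"); P=cloud("wrist",d); slab(P,t[0],t[1],.02,t[2]+.015,t[2]+.03)
q=slab(P,t[0],t[1],.03,t[2]-.015,t[2]-.004)
if len(q)>20: print(cv2.minAreaRect(np.float32(q[:,:2]*1000)))
E
```

```text
t24.88 turn -0.3 deg then shift mm [ 3.7 -2.8 47.4]
n 2878 circ [ 5.003e-01 -1.000e-04] 0.0189 bbox mid [4.981e-01 2.000e-04] size [0.0227 0.035 ] z 0.1782
n 1474 circ [ 0.5008 -0.0009] 0.0158 bbox mid [ 0.5036 -0.0008] size [0.0146 0.0272] z 0.1473
((505.7085876464844, 0.5618877410888672), (15.475638389587402, 30.974802017211914), 16.74882698059082)
```

View pics/w15.png

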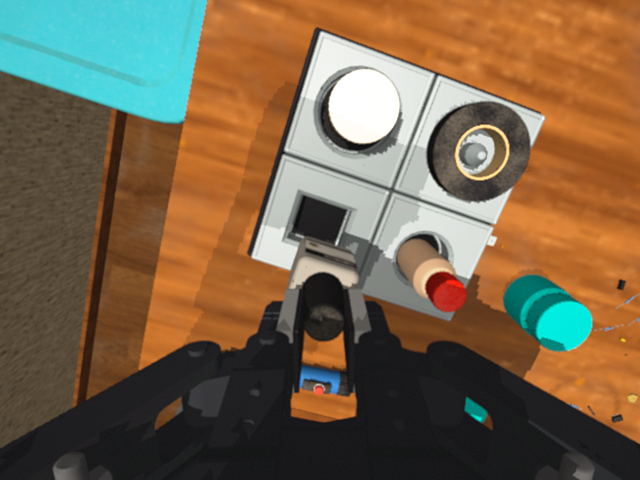

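The bottle is aligned with its well: its edge at (305,240)–(358,258) is parallel to the tray edges. Jar, tape and flux bottle all look seated. Lowering.

Request:
arm_command --pt "12 1.5 -3 25 0" --pt "12 0 0 25 0" --pt "12 0 0 15 0" --pt "12 0 0 8 0" --pt "12 0 0 6 0" --pt "12 0 0 5 0" --pt "12 0 0 0 0" --pt "12 0 0 0 0"

```text
time: 25.6
tcp_pos: [0.4962, 0.0015, 0.074]
tool_rot: [3.141, -0.001, 0.283]
ft_force: [-0.1, 0.4, -0.1]
grip_width: 0.0156
grip_force: 58.8
```

Request:
arm_command --pt "12 0 0 5 0" --pt "12 0 0 4 0" --pt "12 0 0 3 0" --pt "12 0 0 0 0" --pt "12 0 0 0 0"

```text
time: 26.02
tcp_pos: [0.4952, 0.0016, 0.0611]
tool_rot: [-3.141, 0.001, 0.283]
ft_force: [-0.7, 0.3, -0.1]
grip_width: 0.0155
grip_force: 58.7
```

Free so far; a little further, then release and back away.

Request:
arm_command --pt "12 0 0 2 0" --pt "12 0 0 0 0" --pt "12 0 0 0 0" --pt "34 0 0 0 0" --pt "34 0 0 0 0" --pt "34 0 0 0 0" --pt "34 0 0 -10 0" --pt "34 0 0 -25 0"

```text
time: 26.68
tcp_pos: [0.4917, 0.002, 0.0915]
tool_rot: [-3.138, 0.008, 0.283]
ft_force: [0.3, 0.1, -0.9]
grip_width: 0.0344
grip_force: 0.0
```

Request:
arm_command --pt "34 0 0 -35 0" --pt "34 0 0 -35 0" --pt "34 -25 0 -30 0" --pt "34 -25 0 -20 0" --pt "34 0 0 0 0" --pt "34 0 0 0 0"

```text
time: 27.18
tcp_pos: [0.4481, -0.0127, 0.2167]
tool_rot: [3.139, -0.005, 0.282]
ft_force: [0.2, 0.6, -0.0]
grip_width: 0.0341
grip_force: 0.0
```

```bash
python3 - <<'E'
from h import *
p,d=shot("w16"); P=cloud("wrist",d)
for n,x,y,r,a,b in (("lac",.4975,.002,.02,.074,.09),("jar",.58,0,.03,.06,.08),("tape",.5766,-.082,.05,.045,.056),("flux",.4925,-.078,.025,.085,.1)): print(n); slab(P,x,y,r,a,b)
p,d=shot("top2","top"); marks("top","white_bottle_c","glue_c","lacquer_bottle_c","flux_bottle_c","paste_jar_c","tape_roll_c")
a=cv2.imread("pics/w16.png"); t=p[:,:,::-1]
cv2.imwrite("pics/end.png",np.hstack([cv2.resize(a,(400,300)),cv2.resize(t[120:360,120:440],(400,300))]))
E
```

```text
lac
n 366 circ [0.4988 0.0035] 0.0077 bbox mid [0.4989 0.0035] size [0.0142 0.0141] z 0.0786
jar
n 2950 circ [ 0.5805 -0.0011] 0.0207 bbox mid [ 0.5798 -0.001 ] size [0.0379 0.0372] z 0.0672
tape
n 4791 circ [ 0.5765 -0.082 ] 0.0317 bbox mid [ 0.5766 -0.0815] size [0.0587 0.0592] z 0.0498
flux
n 701 circ [ 0.4926 -0.0794] 0.0106 bbox mid [ 0.4928 -0.079 ] size [0.0192 0.019 ] z 0.0914
top white_bottle_c [([0.429, -0.354, 0.034], 0.89)]
top glue_c [([0.498, -0.467, 0.063], 0.79)]
top lacquer_bottle_c [([0.575, -0.083, 0.029], 0.75), ([0.499, 0.005, 0.049], 0.53)]
top flux_bottle_c [([0.491, -0.076, 0.052], 0.55)]
top paste_jar_c [([0.393, -0.139, 0.026], 0.85), ([0.481, -0.182, 0.032], 0.77), ([0.578, -0.002, 0.04], 0.69)]
top tape_roll_c [([0.576, -0.081, 0.041], 0.6)]
```

View pics/end.png

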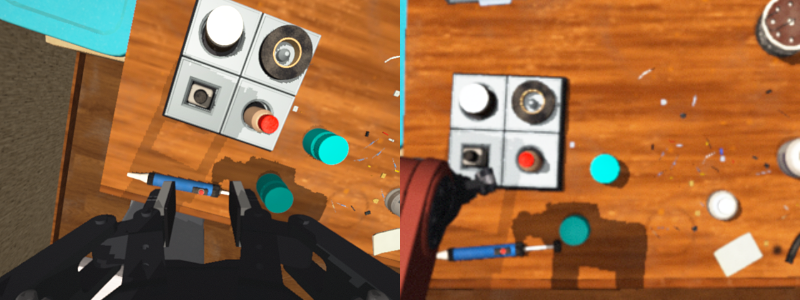

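All four are seated within 4 mm of centre and at the right heights, the two other bottles haven't moved, and the arm is clear. Handing in.

```bash
python3 -c "from rig import *; print(close_job())"
```

```text
the job is handed in; nothing more can be done
None
```

I handed the job in at about 27 s of the 96 s allowed: by the last camera check, the flux bottle, jar, lacquer bottle and tape are all fully down in their holders, and the white and glue bottles haven't moved; the rig returned no verdict.

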